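Recharge a spacer feeder and index the first spacer to its nest

ROBOT

A 6-joint arm with a two-finger parallel gripper is mounted at the origin on a cart in front of the work surface, level with it; the furniture and walls round the work are solid. World frame = base frame: x ahead of the robot, y to its left, z up, the work surface at z = 0. Lengths are in mm, angles in rad, forces in N, time in s.
With the tool pointing down it reaches from about 400 to 925 mm from the base axis. Payload 12.5 kg.
Tool frame: the origin (TCP) lies between the finger pads; the fingertips stand 19 mm ahead of it and the grasp point (between the pads) is the TCP (env.tips_ahead is the distance from the TCP to the fingertips, in mm); z points along the fingers, y is the line along which they close (so a half turn about z gives the same grasp; the last joint's range is limited). The gripper opens to 95 mm and grips with 3 to 60 N. Pads are 20 mm wide; open, the fingers measure 119 mm over their backs; the gripper's body (75 mm by 180 mm) begins 59 mm behind the grasp point.
Start: joints at [1.12, 0.491, 1.559, -0, 1.092, -0.106], TCP at [211.24, 588.239, 208.361] pointing down, gripper open.
Joint ranges: [-3.1, 3.1], [-0.84, 2.19], [0.05, 2.79], [-1.13, 4.28], [0.06, 2.93], [-2.69, 2.69]. Speed limits (rad/s): [2.22, 2.22, 2.79, 3.14, 3.14, 3.14].

INTERFACE

Orientations are given as [roll, pitch, yaw] about the fixed x, y, z axes, in that order (R = Rz(yaw) Ry(pitch) Rx(roll)).
In Python, from cell import env gives the robot as it stands.
- The arm moves only by the shell command python3 -m crank 'ROWS'. ROWS is JSON, a list of rows, each a list of 5 numbers: the shift along the tool's x, y, z in mm, then the turn about the tool's z in degrees, then the finger opening in mm, from 0 to 95.1. In form: [[dx, dy, dz, yaw, grip], ...]. A call has 1 to 10 rows; each row is the pose to reach, as a shift and turn from the pose commanded when the call began, along the tool's axes at that moment; what a row does not reach only later rows make up. A row lasts 1/12 s, in which the tool goes at most 41.7 mm and 7.16 degrees, less where a joint would pass 70% of its speed; a pose out of reach is approached as far as the arm can. A call with a gripper value outside its range is refused whole. The fingers move at their own pace and stop on an object; the grip force is fixed at half the most. Time passes only in rows, so rows that repeat a pose let the fingers close. It gives the time, the measured TCP pose, the force, the opening and the grip force at its end, in the units of the state.
- env.state(): the state, without advancing time (a new reading comes with each control period).
- env.read_camera(name): name is "scene" or "top" or "wrist"; returns a dict with "img" (384x512x3 uint8, blue, green, red), "K" (3x3 intrinsics, pixels), "pose" (4x4, takes a point from camera to world coordinates). Camera axes: x right, y down, z forward; pixel columns grow to the right and rows downward; lengths in mm; the calibration is good to about 2 mm. A picture is of the moment at which its call begins. There is no depth.
- env.job_done(): hands the job in; it is judged then, once.
The state is a dict: "t": time; "joints": joint angles; "qvel": joint speeds; "tau": joint torques, N m; "eef_pos": TCP position; "tcp_rot": TCP orientation; "ft_force": force on the tool from outside, world axes, zero at the start; "moment": the same for the moment, N m; "opening": opening from 0.0 (shut) to 1.0 (fully open); "grip_force": force on a finger pad.
Only numpy, scipy, OpenCV 4.12 (cv2) and the standard library are available. Lean on these libraries where they do the work, as an engineer would, in place of code of your own. Each camera call takes 0.05 s, during which the arm holds its last target. There are 200 camera calls.

TASK

The spacer feeder on the bench has run empty and its shuttle was left forward: draw the shuttle right back by its handle, load the two longer steel spacers into the top of the tube so that they stand end to end in it, then push the shuttle fully home so that the lower spacer goes into the V nest and the other stays waiting in the tube. The shorter spacer is a reject that would jam the feed: leave it standing where it is.

Things in the scene. Friction and masses are not known exactly. Their poses are not given: they have to be found in the camera images.
- spacer_a_mid (a point): Centre (half-way up) of a good spacer: a plain steel bush standing on end on the bench, 28 mm outside diameter, 42 mm long, 17 mm bore, about 0.13 kg. z is its axis; either end may go down. Grip it across the diameter in its upper half, so that the fingers stay above the tube's rim as its foot enters the funnel.
- spacer_b_mid (a point): Centre of the other good spacer, identical to the first (28 mm diameter, 42 mm long).
- short_spacer_mid (a point): Centre of the reject: a spacer of the same 28 mm diameter but only 28 mm long, standing on end among the others; not to be moved.
- feeder: Spacer feeder bolted to the bench. Origin on the tube's axis at bench height; z up, +y the feed direction (from handle past tube to nest), x across. Base plate 84 mm wide, 12 mm thick, reaching 172 mm to -y and 72 mm to +y; two guide rails up to 57 mm above the bench carry the upright magazine tube (37 mm outside, with a narrow sight slot on its -x side).
- magazine_mouth (a point): Centre of the tube's mouth at the rim, 112 mm above the bench; axes as the feeder's. Funnel 43 mm wide at the rim (49 mm outside), narrowing over 12 mm to the 30.5 mm bore. A part let go there falls to the base plate 100 mm below the rim, or, if the shuttle is forward, on to the shuttle's top 60 mm below. Stacked end to end, two spacers have centres 79 and 37 mm below it (the lower may stand some mm forward).
- shuttle (a joint): Travel of the shuttle along the feeder's +y, in m: 0 right back (the space under the tube is clear), 0.038 fully home (lower spacer pushed into the nest, the shuttle's flat top holding up the one above). It starts part or all the way forward, slides with about 3 N of friction, stays where it is left, and has a hard stop at each end.
- shuttle_grip (a point): Grip point of the shuttle's handle, 80 mm above the bench: the middle of a black upright knob, 20 mm in diameter, spanning 62 to 98 mm above the bench, on a thin post at the shuttle's tail. It lies 148 mm from the tube axis towards the feeder's -y when the shuttle is right back, 110 mm when home, and moves with the shuttle. Axes as the feeder's.
- nest (a point): Where the centre of a fed spacer stands in the V nest at the end of the feed channel: 36.9 mm from the tube axis along the feeder's +y, 33 mm above the bench (the spacer stands on the base plate). Axes as the feeder's. The nest is open above, with about 1 mm of play.
Not all that is in view belongs to the job. Leave any blue or orange look-alike of the part that bears spacer_b_mid alone.

How it is judged:
By the outcome, as a careful person would: the job done as asked, in the order asked, and still so for the second after the job is handed in, with the robot touching nothing.
It also fails if it takes over 58 s, if anything falls off the work surface, if the arm or the gripper's body presses on something with over 40 N, if the wrist force passes 120 N, or if a joint passes its speed limit or range.

## Working session

There is one attempt and no reset: what is moved stays moved. The work goes in short steps, Python scripts to look and compute and a shell command to move; the robot and the scene stay as the last step left them, time stands still between calls to the robot, and variables do not carry over. Pictures are saved under pics/ and viewed, at most 10 in all, crops included, and the job is handed in when it is done.

```bash
mkdir -p pics; ls
cat > h.py <<'E'
from cell import env
import numpy as np, cv2
def save(n,f):
    r=env.read_camera(n); cv2.imwrite(f'pics/{f}.png',r['img']); np.savez(f'pics/{f}.npz',**r); return r
def load(f): return dict(np.load(f'pics/{f}.npz'))
def ray(r,u,v):
    d=r['pose'][:3,:3]@np.linalg.inv(r['K'])@np.array([u,v,1.]); return r['pose'][:3,3],d
def onz(r,u,v,z):
    o,d=ray(r,u,v); return o+d*(z-o[2])/d[2]
def proj(r,p):
    R=r['pose'][:3,:3]; q=r['K']@(R.T@(np.array(p)-r['pose'][:3,3])); return q[:2]/q[2]
E
python3 - <<'E'
from h import *
a=save('scene','s0');b=save('top','t0')
print(a['pose'].round(2),b['pose'].round(2),b['K']);s=env.state();print(s)
E
```

```text
pics
[[ 8.50000e-01 -2.40000e-01  4.70000e-01 -6.57100e+01]
 [-5.30000e-01 -3.80000e-01  7.60000e-01 -1.05978e+03]
 [-0.00000e+00 -8.90000e-01 -4.50000e-01  6.22120e+02]
 [ 0.00000e+00  0.00000e+00  0.00000e+00  1.00000e+00]] [[ 2.00000e-02 -1.00000e+00  9.00000e-02  3.84990e+02]
 [-1.00000e+00 -1.00000e-02  1.00000e-02 -1.84370e+02]
 [-0.00000e+00 -9.00000e-02 -1.00000e+00  1.26801e+03]
 [ 0.00000e+00  0.00000e+00  0.00000e+00  1.00000e+00]] [[446.05057142   0.         247.1008292 ]
 [  0.         446.05057142 183.2092744 ]
 [  0.           0.           1.        ]]
{'t': 0.1, 'joints': array([ 1.12040850e+00,  4.91487841e-01,  1.55939427e+00, -1.19703795e-05,
        1.09168640e+00, -1.05613839e-01]), 'qvel': array([ 4.03520407e-04, -8.57997172e-04, -1.03828772e-03,  2.74613947e-04,
       -1.38454184e-03, -9.45193631e-05]), 'tau': array([ 1.78953687e-03, -6.13621402e+01, -2.58605880e+01,  6.93366048e-02,
        4.71217255e-02, -6.20587298e-05]), 'eef_pos': array([211.13296779, 588.02395185, 207.8253055 ]), 'tcp_rot': array([-3.14062112e+00, -9.23144231e-05,  2.79682414e+00]), 'ft_force': array([ 0.44739867, -0.47994036,  0.45079152]), 'moment': array([-0.04088734,  0.01942584,  0.0254046 ]), 'grip_force': 0.0, 'opening': 1.0021511820292743}
```

View pics/t0.png

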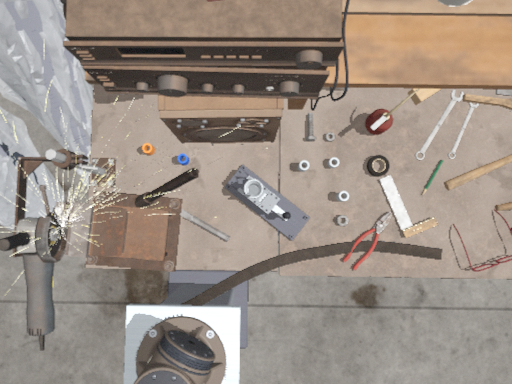

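View pics/s0.png

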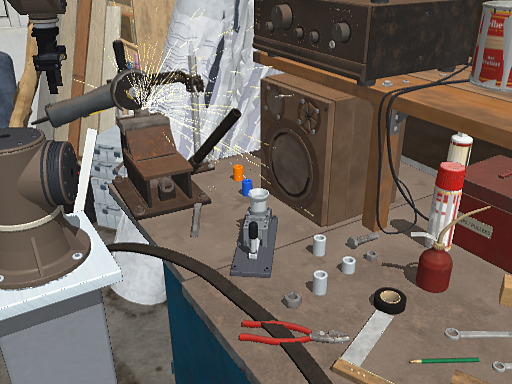

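Run:
```python
from h import *
a=load('s0');b=load('t0')
A=cv2.resize(a['img'][180:310,220:370],None,fx=4,fy=4,interpolation=3)[:,:600]
B=cv2.resize(b['img'][125:245,220:360],None,fx=4,fy=4,interpolation=3)
cv2.imwrite('pics/cA.png',A);cv2.imwrite('pics/cB.png',B)
for n,(u,v) in dict(P=(304,165),Q=(334,161),R=(343,196)).items():
  for z in (28,42):
    p=onz(b,u,v,z);print(n,z,p.round(1),'scene top',proj(a,p).round(0),'bottom',proj(a,[p[0],p[1],0]).round(0))
```

```text
P 28 [ 546.8 -336.2   28. ] scene top [321. 244.] bottom [320. 254.]
P 42 [ 545.  -334.4   42. ] scene top [320. 238.] bottom [319. 254.]
Q 28 [ 559.3 -420.1   28. ] scene top [350. 260.] bottom [349. 271.]
Q 42 [ 557.3 -417.4   42. ] scene top [349. 254.] bottom [348. 271.]
R 28 [ 461.5 -444.9   28. ] scene top [321. 281.] bottom [320. 292.]
R 42 [ 460.7 -442.    42. ] scene top [320. 275.] bottom [319. 292.]
```

View pics/cA.png

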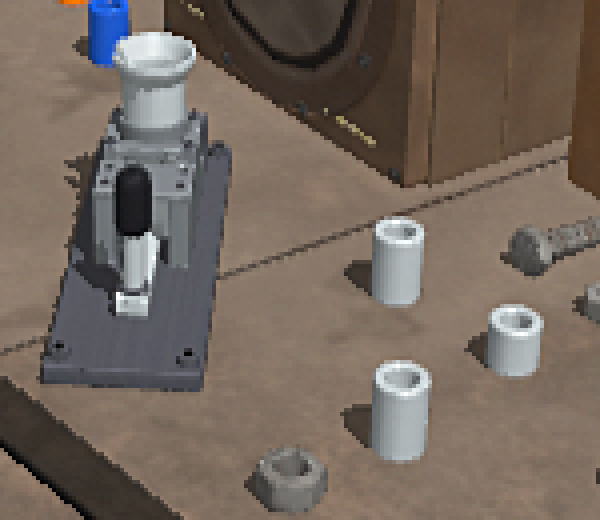

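View pics/cB.png

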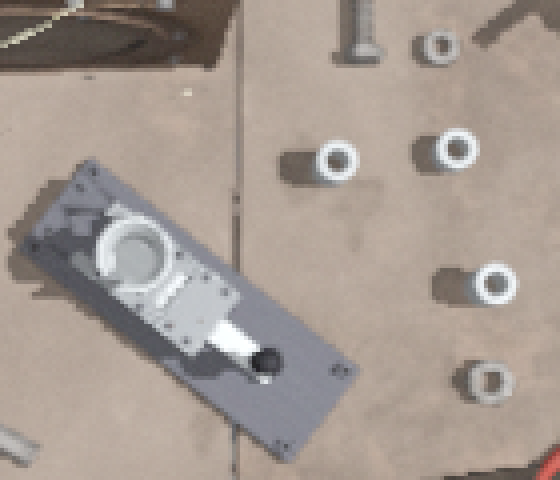

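The long spacers are P, top view (304,165), and R (343,196). Q at (334,161) is clearly the shortest in the scene view, at (348,265), so it is the reject. The blue part (183,159) and orange part (147,148) are decoys, and the nuts at (329,136) and (342,220) are clutter. The feeder mouth is at about (253.6,187.6) in top, with the knob at (286,215).

Run:
```python
from h import *
a=load('s0');b=load('t0')
c=lambda x,y:(x/4+220-.4,y/4+125-.4)
m=onz(b,*c(136,252),112);k=onz(b,*c(267,361),98)
ms=onz(a,155/4+219.6,54/4+179.6,112)
co=[onz(b,*c(*q),12) for q in [(92,160),(28,245),(355,370),(290,462)]]
print('mouth',m,ms,'knob',k,'dist',np.hypot(*(m-k)[:2]))
d=(co[0]+co[1]-co[2]-co[3])/2;print('corners',np.round(co,1),np.hypot(*d[:2]))
f=d/np.hypot(*d[:2]);print('feed dir plate',f,np.degrees(np.arctan2(f[1],f[0])));e=(m-k);print('knob->mouth',np.degrees(np.arctan2(e[1],e[0])))
print('axis from plate',np.mean(co,0)+f*50)
for n,q in dict(P=(337,160),R=(494,284),Q=(457,149)).items(): print(n,onz(b,*c(*q),42 if n!='Q' else 28))
for n,q in dict(P=(399,230),R=(402,376)).items(): print(n,onz(a,q[0]/4+219.6,q[1]/4+179.6,42))
```

```text
mouth [ 474.76136875 -195.19475431  112.        ] [ 473.12495508 -193.29630545  112.        ] knob [ 405.62286189 -281.96730393   98.        ] dist 110.94867506763914
corners [[ 547.5 -164.    12. ]
 [ 486.4 -119.8   12. ]
 [ 401.8 -350.9   12. ]
 [ 337.  -305.7   12. ]] 237.73950739436435
feed dir plate [0.62066691 0.78407435 0.        ] 51.63514804969789
knob->mouth 51.45291452920678
axis from plate [ 474.18951291 -195.90307061   12.        ]
P [ 546.08457403 -334.02761611   42.        ]
R [ 461.75780027 -442.23823669   42.        ]
Q [ 556.90058032 -419.65625514   28.        ]
P [ 546.38008534 -330.90652772   42.        ]
R [ 462.79288511 -439.63065381   42.        ]
```

Run:
```python
from h import *
a=load('s0');b=load('t0')
def tri(p,q):
    o1,d1=ray(a,*p);o2,d2=ray(b,*q);A=np.c_[d1,-d2];s=np.linalg.lstsq(A,o2-o1,rcond=None)[0]
    x,y=o1+s[0]*d1,o2+s[1]*d2;return ((x+y)/2).round(),np.linalg.norm(x-y).round()
print('grinder',tri((130,88),(58,225)),tri((38,122),(42,345)))
print('lever',tri((237,112),(197,173)),'vert bar',tri((195,45),(60,157)))
r=env.read_camera('wrist');print(r['pose'].round(2),env.state()['t'])
```

```text
grinder (array([357., 247., 273.]), np.float64(32.0)) (array([ 99., 287., 214.]), np.float64(6.0))
lever (array([494., -65., 267.]), np.float64(0.0)) vert bar (array([512., 196., 381.]), np.float64(6.0))
[[ 3.4000e-01  9.1000e-01  2.3000e-01  1.4793e+02]
 [ 9.4000e-01 -3.3000e-01 -8.0000e-02  6.1119e+02]
 [-0.0000e+00  2.4000e-01 -9.7000e-01  3.8462e+02]
 [ 0.0000e+00  0.0000e+00  0.0000e+00  1.0000e+00]] 0.15
```

```bash
cat >> h.py <<'E'
from scipy.spatial.transform import Rotation as Ro
def rel(p,yaw=None,start=None):
    s=env.state(); R=Ro.from_euler('xyz',s['tcp_rot']).as_matrix()
    d=R.T@(np.array(p,float)-(s['eef_pos'] if start is None else start))
    y0=np.degrees(s['tcp_rot'][2]); t=0 if yaw is None else (y0-yaw+180)%360-180
    print(p,d.round(1),round(t,1))
E
python3 - <<'E'
from h import *
for p in [(211,588,450),(360,380,450),(430,200,450),(490,0,450),(470,-180,450),(406,-282,330)]: rel(p,141.5)
E
```

```text
(211, 588, 450) [ 1.000e-01 -3.000e-01 -2.421e+02] 18.7
(360, 380, 450) [-210.4 -145.7 -242. ] 18.7
(430, 200, 450) [-337.1 -291.5 -241.9] 18.7
(490, 0, 450) [-461.2 -459.4 -241.8] 18.7
(470, -180, 450) [-503.2 -635.6 -241.6] 18.7
(406, -282, 330) [-477.4 -753.1 -121.5] 18.7
```

```bash
python3 -m crank '[[0,0,-40,0,95],[0,0,-80,0,95],[0,0,-120,0,95],[0,0,-160,0,95],[0,0,-200,0,95],[0,0,-240,0,95],[0,0,-242,0,95],[0,0,-242,0,95]]'
```

```text
t: 0.82
eef_pos: [211.3, 588.4, 452.5]
tcp_rot: [3.138, 0.0, 2.797]
ft_force: [0.2, 1.4, -1.5]
opening: 0.998
grip_force: 0.0
```

```bash
python3 -m crank '[[-210,-146,0,6,60],[-210,-146,0,6,60],[-210,-146,0,6,60],[-210,-146,0,6,60],[-210,-146,0,6,60],[-210,-146,0,6,60],[-210,-146,0,6,60],[-337,-292,0,12,60],[-337,-292,0,12,60],[-337,-292,0,12,60]]'
python3 - <<'E'
from h import *
for p in [(430,200,450),(490,0,450),(470,-180,450),(406,-282,330)]: rel(p,141.5)
E
```

```text
t: 1.65
eef_pos: [404.7, 262.0, 448.6]
tcp_rot: [-3.139, -0.002, 2.588]
ft_force: [0.7, -0.5, -0.1]
opening: 0.633
grip_force: 0.0
(430, 200, 450) [-54.2 -39.4  -1.4] 6.8
(490, 0, 450) [-210.4 -178.    -1.3] 6.8
(470, -180, 450) [-288.  -341.6   -1. ] 6.8
(406, -282, 330) [-287.4 -461.8  119.2] 6.8
```

```bash
python3 -m crank '[[-180,-160,0,7,50],[-180,-160,0,7,50],[-180,-160,0,7,50],[-180,-160,0,7,50],[-180,-160,0,7,50],[-180,-160,0,7,50],[-265,-325,0,7,50],[-265,-325,0,7,50],[-265,-325,0,7,50],[-265,-325,0,7,50]]'
python3 - <<'E'
from h import *
for p in [(470,-180,450),(406,-282,300)]: rel(p,141.5)
E
```

```text
t: 2.48
eef_pos: [459.9, -135.2, 448.8]
tcp_rot: [-3.141, -0.002, 2.465]
ft_force: [1.1, 1.0, -0.2]
opening: 0.525
grip_force: 0.0
(470, -180, 450) [-35.9 -28.7  -1.3] -0.2
(406, -282, 300) [ -50.2 -148.2  148.8] -0.2
```

```bash
python3 -m crank '[[-45,-135,60,0,50],[-45,-135,60,0,50],[-45,-135,60,0,50],[-45,-135,60,0,50],[-45,-135,130,0,50],[-45,-135,130,0,50],[-45,-135,130,0,50],[-45,-135,130,0,50]]'
python3 - <<'E'
from h import *
r=save('wrist','w1');cv2.imwrite('pics/w1.png',r['img'])
print(env.state()['eef_pos'],r['pose'].round(2))
for n,p in dict(knob=(405.6,-282,98),mouth=(474.5,-194.5,112),P=(546,-332.5,42),R=(462,-441,42)).items(): print(n,proj(r,p).round(1))
E
```

```text
t: 3.15
eef_pos: [410.9, -266.5, 319.3]
tcp_rot: [3.141, -0.004, 2.465]
ft_force: [0.3, -0.2, 0.2]
opening: 0.521
grip_force: 0.0
[ 411.55524317 -266.89980654  320.84760966] [[ 6.3000e-01  7.6000e-01  1.9000e-01  3.5919e+02]
 [ 7.8000e-01 -6.1000e-01 -1.5000e-01 -2.2429e+02]
 [ 0.0000e+00  2.4000e-01 -9.7000e-01  4.9634e+02]
 [ 0.0000e+00  0.0000e+00  0.0000e+00  1.0000e+00]]
knob [242.9 175.1]
mouth [320.6 176. ]
P [271.9 246.8]
R [195.8 248.2]
```

View pics/w1.png

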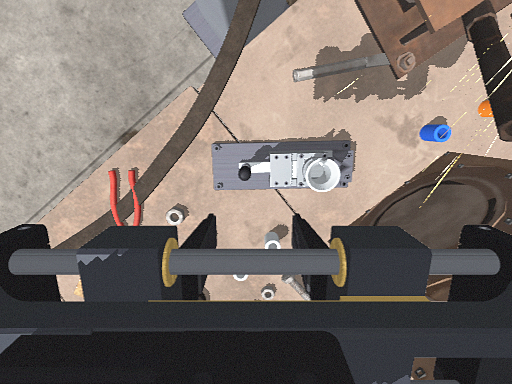

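The wrist view shows the knob top near (245,171) and the funnel near (321,173), with the feed axis horizontal in the image.

Run:
```python
from h import *
r=load('w1');print(r['K'][0,0])
g=cv2.cvtColor(r['img'],6)
m=np.zeros_like(g);m[155:190,232:262]=(g[155:190,232:262]<45)*255
n,_,st,ce=cv2.connectedComponentsWithStats(m);i=1+np.argmax(st[1:,4]);print(st[i],ce[i])
c=cv2.HoughCircles(cv2.resize(g[145:205,295:350],None,fx=4,fy=4,interpolation=3),3,1.5,100,param1=100,param2=30,minRadius=60,maxRadius=100);print(None if c is None else c[0,:3]/4+[295,145,0])
print(onz(r,244.5,172,98),onz(r,321.5,174,112))
c=c[0,0]/4+[295,145,0] if c is not None else None
if c is not None: print(onz(r,c[0],c[1],112))
rel((405,-281,80),141.3)
```

```text
273.6011087958134
[239 166  12  14  55] [245.94545455 170.27272727]
[[322.1875     174.4375      17.77499962]
 [345.4375     159.4375      23.54999924]
 [303.4375     146.3125      22.3125    ]]
[ 403.47103102 -277.16773496   98.        ] [ 472.9387005  -191.78929783  112.        ]
[ 474.06855526 -191.39372031  112.        ]
(405, -281, 80) [ -3.8 -15.1 240.8] -0.0
```

```bash
python3 -m crank '[[-4,-14,40,0,60],[-4,-14,80,0,60],[-4,-14,120,0,60],[-4,-14,150,0,60],[-4,-14,175,0,60],[-4,-14,195,0,60],[-4,-14,195,0,60],[-4,-14,195,0,60]]'
python3 - <<'E'
from h import *
r=save('wrist','w2');cv2.imwrite('pics/w2.png',r['img'])
rel((405,-280,80),141.3)
for n,p in dict(knob=(405,-280,98),mouth=(474,-193,112)).items(): print(n,proj(r,p).round(1))
E
```

```text
t: 3.87
eef_pos: [406.5, -280.7, 126.3]
tcp_rot: [3.142, 0.001, 2.466]
ft_force: [0.1, -0.2, -1.0]
opening: 0.636
grip_force: 0.0
(405, -280, 80) [ 2.  -0.3 47. ] -0.0
knob [252.6 210. ]
mouth [403.5 214.8]
```

View pics/w2.png

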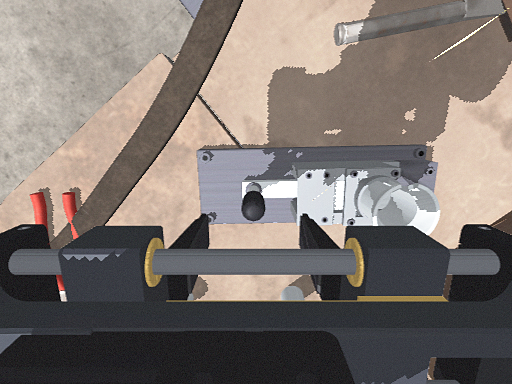

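The knob sits midway between the fingers at (254,210), as predicted. Descend and grip.

```bash
python3 -m crank '[[1,0,20,0,60],[1,0,35,0,60],[1,0,45,0,60],[1,0,45,0,60],[1,0,45,0,15],[1,0,45,0,15],[1,0,45,0,15],[1,0,45,0,15],[1,0,45,0,15],[1,0,45,0,15]]'; python3 -m crank '[[0,0,0,0,15],[0,-6,0,0,15],[0,-12,0,0,15],[0,-18,0,0,15],[0,-24,0,0,15],[0,-30,0,0,15],[0,-34,0,0,15],[0,-37,0,0,15],[0,-39,0,0,15],[0,-39,0,0,15]]'
```

```text
t: 4.75
eef_pos: [404.9, -279.9, 80.6]
tcp_rot: [3.142, 0.0, 2.465]
ft_force: [-0.5, 0.0, -0.6]
opening: 0.265
grip_force: 0.0
t: 5.58
eef_pos: [382.4, -308.7, 80.4]
tcp_rot: [3.137, 0.002, 2.462]
ft_force: [29.4, 23.2, 1.3]
opening: 0.19
grip_force: 30.0
```

```bash
python3 -m crank '[[0,2,0,0,15],[0,2,0,0,60],[0,2,0,0,60],[0,2,0,0,60],[0,2,0,0,60],[0,2,-40,0,60],[0,2,-80,0,60],[0,2,-120,0,60],[0,2,-150,0,60],[0,2,-150,0,60]]'
python3 - <<'E'
from h import *
a=load('s0');b=load('t0')
print('spk corner',onz(a,320,227,0),onz(a,357,210,0))
for p in [(430,97),(500,80)]:
  for z in range(0,500,25):
    q=onz(a,*p,z);uv=proj(b,q)
    if abs(uv[1]-86)<6: print(p,q.round(),uv.round())
for z in range(150,450,50): q=onz(a,275,50,z);print('amp',q.round(),proj(b,q).round())
for y in (141.3,51.3,-128.7): rel((546,-332,150),y)
E
```

```text
t: 6.42
eef_pos: [382.6, -310.2, 235.7]
tcp_rot: [-3.14, 0.008, 2.465]
ft_force: [-0.2, -0.3, -0.9]
opening: 0.627
grip_force: 0.0
spk corner [ 621.372476   -241.67406419    0.        ] [ 757.81748458 -223.81297004    0.        ]
(430, 97) [ 663. -475.  375.] [393.  88.]
amp [1348. 1054.  150.] [-204. -143.]
amp [1198.  830.  200.] [-143. -103.]
amp [1048.  606.  250.] [-75. -59.]
amp [899. 382. 300.] [ 3. -9.]
amp [749. 158. 350.] [90. 48.]
amp [599. -65. 400.] [191. 113.]
(546, -332, 150) [-140.4   85.4   86.8] -0.1
(546, -332, 150) [-140.4   85.4   86.8] 89.9
(546, -332, 150) [-140.4   85.4   86.8] -90.1
```

```bash
python3 -m crank '[[-143,-52,20,30,60],[-143,-52,20,30,60],[-143,-52,40,60,60],[-143,-52,40,60,60],[-143,-52,60,60,60],[-143,-52,60,60,60],[-143,-52,60,90,60],[-143,-52,60,90,60],[-143,-52,60,90,60],[-143,-52,60,90,60]]'; python3 -m crank '[[0,0,0,0,60],[0,0,0,0,60]]';python3 - <<'E'
from h import *
print(env.state()['eef_pos'],env.state()['tcp_rot']);rel((462,-440,42),51.3)
E
```

```text
t: 7.25
eef_pos: [459.9, -438.8, 169.3]
tcp_rot: [-3.14, -0.001, 1.209]
ft_force: [-0.1, 0.3, 0.2]
opening: 0.633
grip_force: 0.0
t: 7.42
eef_pos: [460.1, -438.8, 169.6]
tcp_rot: [-3.141, -0.0, 1.219]
ft_force: [0.6, -0.4, -0.6]
opening: 0.631
grip_force: 0.0
[ 460.13491496 -438.75171091  169.64494781] [-3.14060447e+00 -4.85868851e-04  1.21881517e+00]
(462, -440, 42) [ -0.6   2.3 127.6] 18.5
```

Turn the rest, drop to z≈110 and look.

```bash
python3 -m crank '[[-1,2,15,7,60],[-1,2,30,14,60],[-1,2,50,18.5,60],[-1,2,60,18.5,60],[-1,2,60,18.5,60],[-1,2,60,18.5,60]]';python3 - <<'E'
from h import *
r=save('wrist','w3')
rel((462,-440,42),51.3)
for p in [(462,-440,42),(546,-332,42),(557,-417.5,28)]: print(proj(r,p))
cv2.imwrite('pics/w3.png',cv2.resize(r['img'][100:330,80:460],None,fx=2,fy=2))
E
```

```text
t: 7.92
eef_pos: [462.0, -440.4, 110.2]
tcp_rot: [-3.141, -0.0, 0.897]
ft_force: [-0.9, -0.3, 0.2]
opening: 0.63
grip_force: 0.0
(462, -440, 42) [ 0.3 -0.6 68.9] 0.0
[252.73968866 199.92922674]
[250.07508309  36.75582807]
[318.69637395 114.33741696]
```

View pics/w3.png

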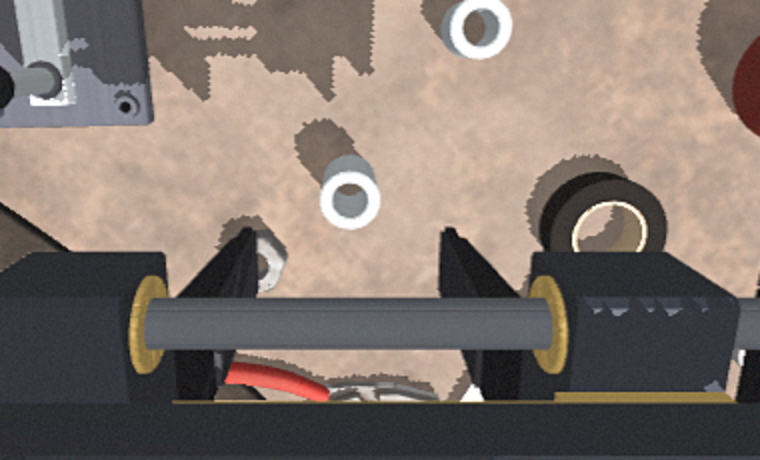

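R's ring is at (255,200), centred between the fingers. Q, the reject, is at (319,113), and both nuts are clear.

```bash
python3 -m crank '[[0,1,25,0,52],[0,1,45,0,52],[0,1,60,0,52],[0,1,68,0,52],[0,1,68,0,52],[0,1,68,0,20],[0,1,68,0,20],[0,1,68,0,20],[0,1,68,0,20],[0,1,68,0,20]]';python3 -m crank '[[0,0,0,0,20],[0,0,-20,0,20],[0,0,-60,0,20],[0,0,-100,0,20],[0,0,-130,0,20],[0,0,-150,0,20],[0,0,-150,0,20]]'
python3 - <<'E'
from h import *
print(env.state()['eef_pos']);rel((474.3,-193,192),51.3)
E
```

```text
t: 8.8
eef_pos: [463.1, -441.2, 43.0]
tcp_rot: [3.141, 0.0, 0.892]
ft_force: [-0.2, -0.1, 0.8]
opening: 0.257
grip_force: 0.0
t: 9.38
eef_pos: [464.0, -442.1, 197.3]
tcp_rot: [3.134, 0.001, 0.892]
ft_force: [0.7, 0.2, 0.1]
opening: 0.21
grip_force: 0.0
[ 463.98047098 -442.13987029  197.27660814]
(474.3, -193, 192) [ 200.5 -148.3    4. ] -0.2
```

Run:
```python
from h import *
r=save('wrist','w4');t=save('top','t4')
print(proj(r,(462,-440,42)))
cv2.imwrite('pics/w4.png',np.hstack([cv2.resize(r['img'][90:300,160:360],None,fx=2,fy=2),cv2.resize(t['img'][120:225,270:370],None,fx=4,fy=4)]))
```

```text
[249.93285269 180.62765446]
```

View pics/w4.png

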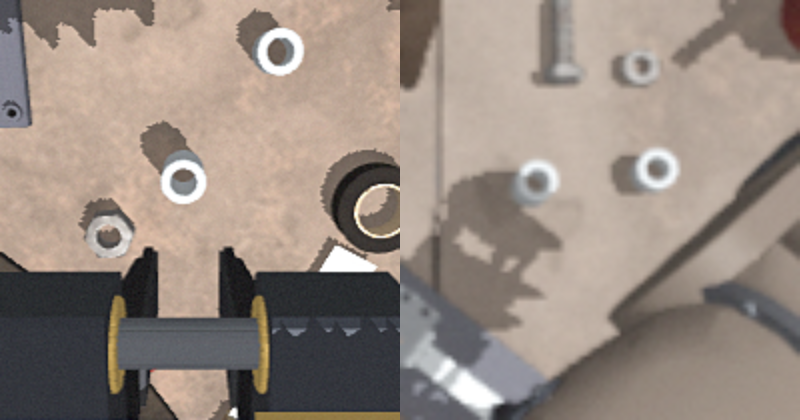

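Run:
```python
from h import *
w=load('w4');t=load('t4');w3=load('w3');a=load('s0')
t0=load('t0')
def tri(*L):
    A=np.zeros((3,3));B=np.zeros(3)
    for r,u,v in L:
        o,d=ray(r,u,v);d/=np.linalg.norm(d);M=np.eye(3)-np.outer(d,d);A+=M;B+=M@o
    return np.linalg.solve(A,B).round(1)
# R top rim before / after
print('before',onz(w3,255,200,42),tri((w3,255,200),(t0,343.1,195.6)),tri((a,320.1,273.6),(t0,343.1,195.6)))
print('after wrist',onz(w,251.3,180.8,42))
print('Q wrist', onz(w,300,115.5,28), 'before',onz(w3,319,113.5,28),'Qz42',onz(w,300,115.5,42))
print(proj(t,(462,-440,42)),t['pose'][:3,3]-t0['pose'][:3,3])
```

```text
before [ 463.596948   -441.36713155   42.        ] [ 462.2 -443.5   34.1] [ 461.4 -441.7   43.8]
after wrist [ 463.1768147  -441.23545252   42.        ]
Q wrist [ 558.66013633 -417.8503502    28.        ] before [ 557.6407099  -417.07449806   28.        ] Qz42 [ 556.57816658 -416.64252965   42.        ]
[342.28494518 195.50003514] [0. 0. 0.]
```

```bash
python3 - <<'E'
from h import *
print(env.tips_ahead)
rel((463.2,-441.2,38),51.3)
E
python3 -m crank '[[0,0,40,0,52],[0,0,80,0,52],[0,0,110,0,52],[0,0,135,0,52],[0,0,150,0,52],[0,0,157,0,52],[0,0,157,0,52]]';python3 -m crank '[[0,0,0,0,15],[0,0,0,0,15],[0,0,0,0,15],[0,0,0,0,15],[0,0,0,0,15],[0,0,0,0,15],[0,0,0,0,15],[0,0,0,0,15],[0,0,0,0,15],[0,0,0,0,15]]'
```

```text
19.0
(463.2, -441.2, 38) [  0.    0.3 154.6] -0.2
t: 10.07
eef_pos: [462.0, -439.9, 32.5]
tcp_rot: [-3.137, -0.001, 0.892]
ft_force: [0.2, -0.9, 0.4]
opening: 0.54
grip_force: 0.0
t: 10.9
eef_pos: [462.3, -440.6, 37.1]
tcp_rot: [-3.141, 0.0, 0.893]
ft_force: [-6.9, 5.6, 18.6]
opening: 0.159
grip_force: 8.6
```

Run:
```python
from h import *
r=save('wrist','w5');t=save('scene','s5');print(env.state()['opening'],env.state()['grip_force'])
cv2.imwrite('pics/w5.png',np.hstack([cv2.resize(r['img'][100:300,160:360],None,fx=2,fy=2),cv2.resize(t['img'][190:290,270:370],None,fx=4,fy=4)]))
```

```text
0.1547593603476493 8.555686528561637
```

View pics/w5.png

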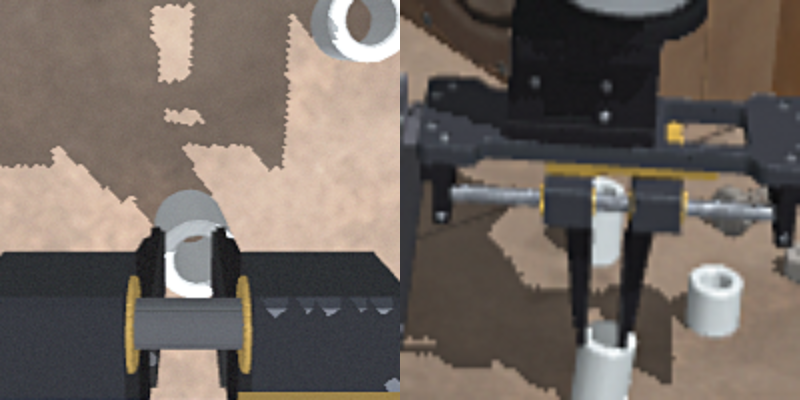

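Run:
```python
from h import *
t=load('s5');s=env.state();R=Ro.from_euler('xyz',s['tcp_rot']).as_matrix()
print(s['eef_pos'],s['ft_force'])
for z in (-40,-20,0,19):
  print(z,[proj(t,s['eef_pos']+R@np.array([0,y,z])).round(1) for y in (-10,0,10)])
print(proj(t,(463.2,-441.2,42)),proj(t,(463.2,-441.2,0)))
im=t['img'];x0=cv2.resize(im[235:305,290:350],None,fx=8,fy=8,interpolation=3);cv2.imwrite('pics/s5c.png',x0)
```

```text
[ 462.31849585 -440.54991759   37.10467599] [-7.41852108  5.35436919 17.43585632]
-40 [array([316. , 258.6]), array([321.2, 259. ]), array([326.4, 259.4])]
-20 [array([315.5, 267.2]), array([320.6, 267.6]), array([325.8, 267.9])]
0 [array([315. , 275.6]), array([320.1, 276. ]), array([325.2, 276.3])]
19 [array([314.5, 283.4]), array([319.5, 283.8]), array([324.6, 284.2])]
[320.7609558  273.93583497] [319.61322661 291.16492523]
```

View pics/s5c.png

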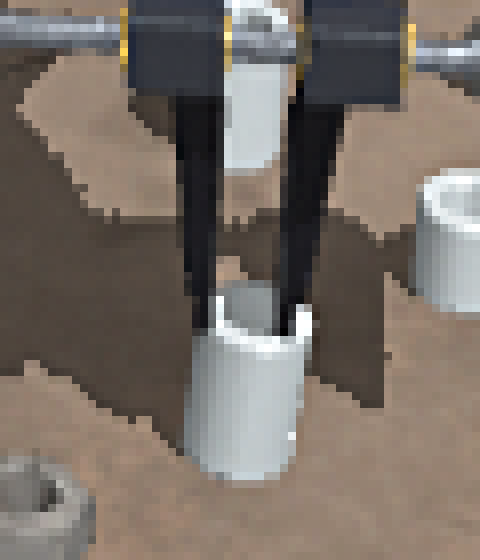

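The fingertips are resting on the rim. They sit about 24 mm higher than the nominal 19 mm figure says, with the tips at about reading + 5 mm. I'll lift, reopen and go lower, watching the force.

```bash
python3 -m crank '[[0,0,-15,0,15],[0,0,-20,0,55],[0,0,-20,0,55],[0,0,-20,0,55],[0,0,-20,0,55],[0,0,-20,0,55],[0,0,-10,0,55],[0,0,0,0,55]]'; python3 -m crank '[[0,0,7,0,55],[0,0,12,0,55],[0,0,16,0,55],[0,0,16,0,55],[0,0,16,0,15],[0,0,16,0,15],[0,0,16,0,15],[0,0,16,0,15],[0,0,16,0,15],[0,0,16,0,15]]'; python3 -m crank '[[0,0,0,0,15],[0,0,0,0,15],[0,0,0,0,15]]'
```

```text
t: 11.67
eef_pos: [463.0, -441.0, 34.5]
tcp_rot: [3.141, -0.0, 0.892]
ft_force: [-0.0, 0.2, -0.0]
opening: 0.56
grip_force: 0.0
t: 12.5
eef_pos: [463.0, -441.1, 19.6]
tcp_rot: [3.141, 0.0, 0.892]
ft_force: [-1.0, 0.8, 2.2]
opening: 0.288
grip_force: 30.0
t: 12.75
eef_pos: [463.0, -441.1, 19.5]
tcp_rot: [3.141, -0.0, 0.892]
ft_force: [-0.7, -0.8, 4.5]
opening: 0.287
grip_force: 30.0
```

```bash
python3 -m crank '[[0,0,-15,0,15],[0,0,-45,0,15],[0,0,-80,0,15],[0,0,-115,0,15],[0,0,-140,0,15],[0,0,-150,0,15],[20,-15,-150,0,15],[50,-37,-150,0,15],[80,-59,-150,0,15],[110,-81,-150,0,15]]'; python3 -m crank '[[30,-22,0,0,15],[55,-40,0,0,15],[75,-55,0,0,15],[85,-62,0,0,15],[90,-66,0,0,15],[90,-66,0,0,15],[90,-66,0,0,15],[90,-66,0,0,15]]'
python3 - <<'E'
from h import *
s=save('scene','s6');t=save('top','t6');w=save('wrist','w6')
print(env.state()['eef_pos'])
rel((474.4,-192.9,150),51.1)
rel((474.4,-192.9,118),51.1)
A=cv2.resize(s['img'][170:270,215:315],None,fx=4,fy=4);B=cv2.resize(w['img'][150:250,200:300],None,fx=4,fy=4)
cv2.imwrite('pics/m6.png',np.hstack([A,B]))
for n,r in (('s',s),('w',w)): print(n,proj(r,(474.4,-192.9,112)).round(1))
E
```

```text
t: 13.58
eef_pos: [468.1, -302.8, 167.9]
tcp_rot: [-3.14, -0.0, 0.891]
ft_force: [1.2, -0.1, -1.6]
opening: 0.288
grip_force: 30.0
t: 14.25
eef_pos: [474.0, -194.1, 169.0]
tcp_rot: [-3.142, 0.0, 0.891]
ft_force: [-0.0, 0.4, -1.2]
opening: 0.285
grip_force: 30.0
[ 473.92220628 -193.93019807  169.13646954]
(474.4, -192.9, 150) [ 1.1 -0.3 19.1] -0.0
(474.4, -192.9, 118) [ 1.1 -0.3 51.1] -0.0
s [258.7 192.9]
w [252.5 202.3]
```

View pics/m6.png

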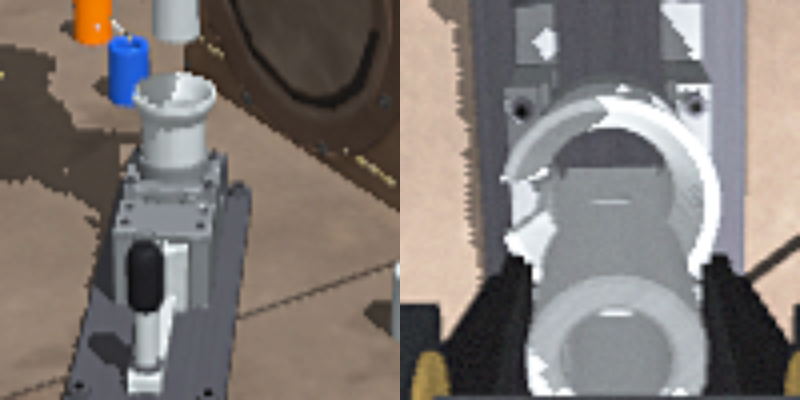

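Spacer (crop x≈176) is aligned over the funnel (x≈174), and the shuttle is clearly drawn back. Lower into the funnel.

```bash
python3 -m crank '[[1,0,15,0,15],[1,0,28,0,15],[1,0,36,0,15],[1,0,42,0,15],[1,0,45,0,15],[1,0,45,0,15]]';python3 -m crank '[[0,0,2,0,15],[0,0,4,0,15],[0,0,6,0,15],[0,0,6,0,15]]'
```

```text
t: 14.9
eef_pos: [474.5, -192.4, 123.9]
tcp_rot: [-3.141, 0.0, 0.892]
ft_force: [-0.3, -0.1, -1.1]
opening: 0.287
grip_force: 30.0
t: 15.23
eef_pos: [474.6, -192.2, 118.2]
tcp_rot: [-3.142, -0.0, 0.892]
ft_force: [0.4, -0.4, -1.2]
opening: 0.286
grip_force: 30.0
```

```bash
python3 -m crank '[[0,0,0,0,50],[0,0,0,0,50],[0,0,0,0,50],[0,0,0,0,50],[0,0,-15,0,50],[0,0,-35,0,50],[0,0,-50,0,50],[-10,22,-50,0,50],[-25,55,-50,0,50],[-40,90,-50,0,50]]'; python3 -m crank '[[-12,28,0,0,55],[-20,45,0,0,55],[-23,52,20,0,55],[-23,54,40,0,55],[-23,54,60,0,55],[-23,54,60,0,55],[-23,54,60,0,55]]'
python3 - <<'E'
from h import *
t=save('top','t7');w=save('wrist','w7')
print(env.state()['eef_pos'])
rel((546.7,-332.2,19),51.1)
print(proj(w,(546.7,-332.2,42)).round(1))
g=w['img'].min(2)[120:235,190:320]
n,_,st,ce=cv2.connectedComponentsWithStats((g>215).astype(np.uint8))
for i in range(1,n):
  if st[i,4]>30: print(st[i]+[190,120,0,0,0],ce[i]+[190,120])
A=cv2.resize(w['img'][60:260,150:350],None,fx=2,fy=2);B=cv2.resize(t['img'][140:240,220:320],None,fx=4,fy=4)
cv2.imwrite('pics/m7.png',np.hstack([A,B]))
E
```

```text
t: 16.07
eef_pos: [520.1, -280.5, 169.3]
tcp_rot: [3.14, -0.0, 0.894]
ft_force: [0.5, 0.9, -0.1]
opening: 0.527
grip_force: 0.0
t: 16.65
eef_pos: [546.9, -331.5, 107.9]
tcp_rot: [-3.14, -0.0, 0.892]
ft_force: [-0.1, -0.3, 0.7]
opening: 0.581
grip_force: 0.0
[ 547.63402102 -331.90176071  109.5776433 ]
(546.7, -332.2, 19) [-0.8 -0.7 90.6] 0.0
[252.6 201.4]
[238 187  31  28 407] [253.04422604 200.68796069]
```

View pics/m7.png

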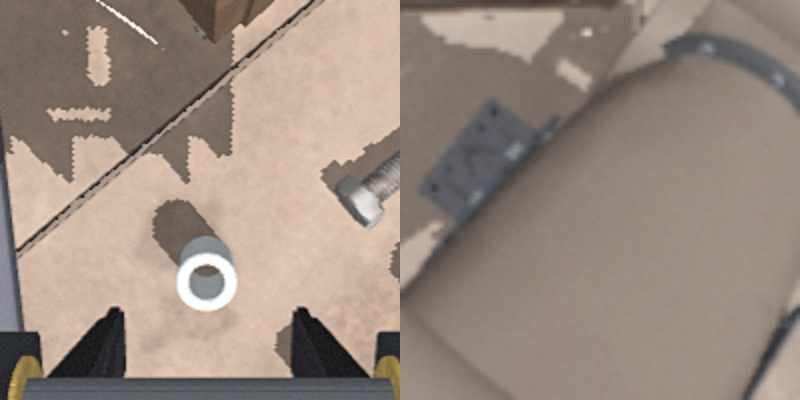

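P's ring is at (253,200.7), exactly as predicted. I've also gone over the 10-picture limit (12 viewed), so I'll stop viewing and use numeric checks from here.

```bash
python3 -m crank '[[-1,-1,30,0,55],[-1,-1,55,0,55],[-1,-1,75,0,55],[-1,-1,86,0,55],[-1,-1,90,0,55],[-1,-1,90,0,55],[-1,-1,90,0,15],[-1,-1,90,0,15],[-1,-1,90,0,15],[-1,-1,90,0,15]]'; python3 -m crank '[[0,0,0,0,15],[0,0,0,0,15],[0,0,0,0,15],[0,0,0,0,15]]'
python3 - <<'E'
from h import *
rel((474.5,-192.5,19),51.1)
E
```

```text
t: 17.58
eef_pos: [546.1, -332.0, 19.2]
tcp_rot: [3.14, -0.0, 0.892]
ft_force: [0.0, -0.4, -0.1]
opening: 0.354
grip_force: 0.0
t: 17.92
eef_pos: [546.0, -332.0, 18.9]
tcp_rot: [3.141, -0.0, 0.892]
ft_force: [-0.1, 0.2, 6.3]
opening: 0.289
grip_force: 30.0
(474.5, -192.5, 19) [  63.7 -143.2   -0.2] 0.0
```

```bash
python3 -m crank '[[0,0,-15,0,15],[0,0,-45,0,15],[0,0,-80,0,15],[0,0,-115,0,15],[0,0,-140,0,15],[0,0,-150,0,15],[9,-20,-150,0,15],[20,-45,-150,0,15],[33,-75,-150,0,15],[45,-102,-150,0,15]]'; python3 -m crank '[[10,-22,0,0,15],[16,-35,0,0,15],[19,-41,0,0,15],[19,-41,0,0,15],[19,-41,0,0,15],[19,-41,0,0,15]]'
python3 - <<'E'
from h import *
rel((474.5,-192.4,118),51.1)
E
```

```text
t: 18.75
eef_pos: [493.1, -231.3, 166.9]
tcp_rot: [-3.139, 0.0, 0.892]
ft_force: [1.2, 0.8, -1.7]
opening: 0.289
grip_force: 30.0
t: 19.25
eef_pos: [475.1, -193.1, 168.0]
tcp_rot: [3.142, -0.0, 0.892]
ft_force: [-0.2, 0.5, -1.0]
opening: 0.285
grip_force: 30.0
(474.5, -192.4, 118) [ 0.1 -0.9 50. ] 0.0
```

```bash
python3 -m crank '[[0,-1,15,0,15],[0,-1,28,0,15],[0,-1,36,0,15],[0,-1,42,0,15],[0,-1,46,0,15],[0,-1,48,0,15],[0,-1,50,0,15],[0,-1,50,0,15]]';python3 -m crank '[[0,0,0,0,50],[0,0,0,0,50],[0,0,0,0,50],[0,0,0,0,50],[0,0,0,0,50],[0,0,-15,0,50],[0,0,-35,0,50],[0,0,-60,0,50],[0,0,-80,0,60],[0,0,-80,0,60]]'
python3 - <<'E'
from h import *
# knob now: back position
rel((382.6,-308.4,200),141.3)
rel((382.6,-308.4,200),-38.7);print(env.state()['joints'].round(2))
w=save('wrist','w8')
for z in (112,75): print(z,proj(w,(474.5,-192.6,z)).round(1))
E
```

```text
t: 19.92
eef_pos: [473.9, -191.7, 118.3]
tcp_rot: [3.141, -0.0, 0.892]
ft_force: [-0.1, -0.1, -1.4]
opening: 0.282
grip_force: 30.0
t: 20.75
eef_pos: [475.1, -192.3, 201.9]
tcp_rot: [3.136, -0.001, 0.892]
ft_force: [-0.7, 0.0, 0.4]
opening: 0.603
grip_force: 0.0
(382.6, -308.4, 200) [-148.5    0.9    1.7] -90.2
(382.6, -308.4, 200) [-148.5    0.9    1.7] 89.8
[-0.51  0.34  1.84  0.    0.96  0.16]
112 [252.3 195.1]
75 [252.3 186.9]
```

```bash
python3 -m crank '[[-30,0,0,-7,60],[-60,0,0,-14,60],[-90,0,0,-21,60],[-120,0,0,-28,60],[-148,1,0,-35,60],[-148,1,0,-42,60],[-148,1,0,-49,60],[-148,1,0,-56,60],[-148,1,0,-63,60],[-148,1,0,-70,60]]'; python3 -m crank '[[0,0,0,-7,60],[0,0,0,-14,60],[0,0,0,-20,60],[0,0,0,-20,60],[0,0,0,-20,60]]'
python3 - <<'E'
from h import *
rel((382.6,-308.4,70),141.3)
w=load('w8');g=cv2.cvtColor(w['img'],6)
print(g[160:216:3,222:284:3])
w=save('wrist','w9');g=cv2.cvtColor(w['img'],6)
p=proj(w,(382.6,-308.4,98));print(p)
x,y=p.astype(int);m=(g[y-30:y+30,x-30:x+30]<40).astype(np.uint8)
n,_,st,ce=cv2.connectedComponentsWithStats(m);print([(st[i],ce[i]+[x-30,y-30]) for i in range(1,n) if st[i,4]>40])
E
```

```text
t: 21.63
eef_pos: [381.3, -307.2, 197.1]
tcp_rot: [-3.141, -0.002, 2.12]
ft_force: [0.3, 0.1, 0.2]
opening: 0.633
grip_force: 0.0
t: 22.05
eef_pos: [381.5, -307.2, 197.5]
tcp_rot: [3.141, -0.001, 2.46]
ft_force: [-0.3, -0.3, -0.8]
opening: 0.634
grip_force: 0.0
(382.6, -308.4, 70) [ -1.8  -0.2 127.5] -0.4
[[ 84  82  88 122 129 127  86  87  85  90  87  87  86  86 126 127 233 139
  150 145 136]
 [ 90  81  90 123 132 132  88  88  84  88  84  83  88  87  89  93  77 143
  148 148 140]
 [ 86  83  83  94  91  97  85  88  87  95  97  96  87  85  86  88  92  78
  152 150 138]
 [ 87  81  95 134 137 129  82  83 129 118 111 255 127  86  73 210 242 253
  149 150 136]
 [ 81  82  83  89  91 127 108 255 255 255 255 255 255 236 169 216 122 144
  145 146 140]
 [ 85  84  85  93  89 230 255 251 248 247 245 241 236 247 255 181 172 245
  148 148 139]
 [ 77  80  66 124 255 255 248 252 226 130 136 117 209 231 222 255 222 240
  144 149 143]
 [ 80  85  77 227 255 249 255 150 255 255 255 255 255 118 222 211 255 250
  148 148 138]
 [ 79  82  68 255 250 254 129 255 255 165 133 235 255 255 116 210 198 255
  144 1
[... 313 characters left out ...]
141 140 135 207 244 134 161 168 255
  247 147 139]
 [ 98  85  80 148 240 236 149 255 255 244 229 255 255 248 156 162 159 255
  156 152 141]
 [111  83  68 255 234 228 221 139 255 255 255 181 143 156 170 164 147 255
  138 148 137]
 [ 99  82  80 255 237 222 220 212 197 168 149 166 170 165 170 168 255 255
  144 152 135]
 [110  84  83 142 255 214 213 200 191 183 170 172 171 167 165 202 255 251
  147 149 140]
 [151  84  86 207 224 255 233 204 188 185 168 177 174 165 244 255 252 255
  152 150 147]
 [142 111  85  86  86  98 251 255 250 173 168 151 255 255 250 255 255 255
  147 148 119]]
[252.98247875 192.11854476]
[(array([ 24,  18,  17,  21, 108], dtype=int32), array([254.85185185, 185.27777778]))]
```

The ring inside the tube projects to z≈96 mm at centre (252.5,191.5), which is exactly two long spacers stacked. Now descend on the knob and push home.

```bash
python3 -m crank '[[-2,0,40,0,60],[-2,0,75,0,60],[-2,0,100,0,60],[-2,0,115,0,60],[-2,0,125,0,60],[-2,0,125,0,60],[-2,0,125,0,15],[-2,0,125,0,15],[-2,0,125,0,15],[-2,0,125,0,15]]'; python3 -m crank '[[0,0,0,0,15],[0,0,0,0,15],[0,0,0,0,15],[0,0,0,0,15],[0,0,0,0,15]]'
```

```text
t: 22.93
eef_pos: [383.6, -309.0, 74.2]
tcp_rot: [-3.141, 0.002, 2.463]
ft_force: [-0.8, 0.4, -0.4]
opening: 0.407
grip_force: 0.0
t: 23.35
eef_pos: [383.3, -308.8, 73.5]
tcp_rot: [3.142, 0.0, 2.463]
ft_force: [-0.3, -0.1, 4.7]
opening: 0.199
grip_force: 30.0
```

```bash
python3 -m crank '[[0,4,0,0,15],[0,8,0,0,15],[0,12,0,0,15],[0,16,0,0,15],[0,20,0,0,15],[0,24,0,0,15],[0,28,0,0,15],[0,31,0,0,15],[0,33,0,0,15],[0,33,0,0,15]]'; python3 -m crank '[[0,1.5,0,0,15],[0,3,0,0,15],[0,4,0,0,15],[0,5,0,0,15],[0,5,0,0,15],[0,5,0,0,15]]'
```

```text
t: 24.18
eef_pos: [403.6, -282.5, 73.5]
tcp_rot: [-3.142, -0.001, 2.463]
ft_force: [-2.8, 1.4, 7.9]
opening: 0.196
grip_force: 30.0
t: 24.68
eef_pos: [406.5, -278.7, 73.5]
tcp_rot: [-3.141, -0.002, 2.463]
ft_force: [-6.0, 1.0, 7.5]
opening: 0.2
grip_force: 30.0
```

```bash
python3 -m crank '[[0,1,0,0,15],[0,2,0,0,15],[0,2.5,0,0,15],[0,2.5,0,0,15],[0,2.5,0,0,15]]'
```

```text
t: 25.1
eef_pos: [406.7, -278.5, 73.5]
tcp_rot: [-3.139, -0.002, 2.464]
ft_force: [-20.5, -15.7, 8.1]
opening: 0.198
grip_force: 30.0
```

Hard stop reached at 38.3 mm of travel. Relax, release, and retreat straight up.

```bash
python3 -m crank '[[0,-2.3,0,0,15],[0,-2.3,0,0,15],[0,-2.3,0,0,60],[0,-2.3,0,0,60],[0,-2.3,0,0,60],[0,-2.3,0,0,60],[0,-2.3,0,0,60],[0,-2.3,-20,0,60],[0,-2.3,-60,0,60],[0,-2.3,-100,0,60]]'; python3 -m crank '[[0,0,-40,0,60],[0,0,-80,0,60],[0,0,-110,0,60],[0,0,-110,0,60],[0,0,-110,0,60]]'
python3 - <<'E'
from h import *
w=save('wrist','w10');t=save('top','t10');s=save('scene','s10');print(env.state()['eef_pos'],env.state()['ft_force'])
f=np.array([.622,.783,0]);ax=np.array([474.6,-192.6,0])
for n,p in dict(knob=ax-110*f+[0,0,98],nest54=ax+36.9*f+[0,0,54],mouth=ax+[0,0,112],up94=ax+[0,0,94],P=(546,-332,42),Q=(557.5,-417.5,28)).items():
  print(n,proj(w,p).round(1),proj(t,p).round(1),proj(s,p).round(1))
g=cv2.cvtColor(w['img'],6)
def patch(g,p,h=16,st=2):
  x,y=p.round().astype(int);print(g[y-h:y+h+1:st,x-h:x+h+1:st])
patch(g,proj(w,ax+36.9*f+[0,0,54]));patch(g,proj(w,ax+[0,0,94]))
p=proj(w,ax-110*f+[0,0,98]).astype(int);m=(g[p[1]-25:p[1]+25,p[0]-25:p[0]+25]<45).astype(np.uint8)
n,_,st,ce=cv2.connectedComponentsWithStats(m);print([(st[i],ce[i]+p-25) for i in range(1,n) if st[i,4]>30])
E
```

```text
t: 25.93
eef_pos: [406.7, -278.4, 173.7]
tcp_rot: [3.141, -0.003, 2.463]
ft_force: [1.1, -0.4, 0.2]
opening: 0.624
grip_force: 0.0
t: 26.35
eef_pos: [407.5, -279.1, 284.5]
tcp_rot: [-3.142, 0.003, 2.463]
ft_force: [0.7, 0.9, -1.4]
opening: 0.631
grip_force: 0.0
[ 406.86785748 -278.62790907  281.9622798 ] [ 0.04342046  0.02072792 -0.27726048]
knob [252.9 173.8] [285.1 214.6] [252.8 221.9]
nest54 [350.9 167.6] [242.  180.8] [260.5 207.6]
mouth [337.8 175. ] [252.6 187.6] [258.7 192.8]
up94 [333.8 172.6] [252.5 188.2] [258.7 199.8]
P [280.9 251.5] [303.1 164.6] [319.5 237.4]
Q [246.  280.2] [333.1 161.6] [348.8 259.7]
[[122 152  92 118 122 124  71  82  85  77  77  83  81  70 142 106  82]
 [125  80  37 115 127 129  61  75  83  83  78  80  80  60 111  61 144]
 [117 111 114 127 140 134 131  58  64  74  79  80  83 133 122 137 138]
 [232 130 113 189 172 255 255 169 156 146  72  73  86 131 137 137 136]
 [137 129 187 170 245 245 250 255 255 176 188 168  62  73 143 136 135]
 [180 166 119 254 250 248 246 246 255 252 156 182 143  58 141 136 134]
 [255 255 255 241 222 250 247 247 247 255 205 255 2
[... 1320 characters left out ...]
 255 121 134 139 131 160 169 255 255 178 248 247]
 [217 255 223 138 255 255 136 137 136 133 144 205 255 253 167 249 247]
 [202 255 224 152 135 255 255 126 128 124 172 255 255 195 221 246 245]
 [133 255 244 155 136 255 233 255 255 255 255 255 233 141 242 241 239]
 [132 210 255 149 165 136 139 255 255 255 255 152 124 232 238 233 235]
 [211 206 255 178 160 169 147 130 132 127 125 162 230 230 227 228 234]
 [213 211 243 255 151 164 163 165 173 187 198 205 220 226 223 222 224]
 [ 92 135 126 255 255 146 157 160 174 174 192 203 212 217 216 232 255]
 [191 190 189 174 255 255 180 151 160 177 185 187 208 209 254 255 207]]
[(array([21, 17, 13, 15, 69], dtype=int32), array([254.89855072, 169.55072464]))]
```

Run:
```python
from h import *
a=cv2.cvtColor(load('t0')['img'],6);b=cv2.cvtColor(load('t10')['img'],6)
print(a[172:192,232:262:1][::2,::2]);print(b[172:192,232:262][::2,::2])
s0=load('s0');s=load('s10')
for n,x in (('P',(546,-332,20)),('Q',(557.5,-417.5,14)),('R',(463,-441,20))):
  p=proj(s,x).astype(int);d=cv2.absdiff(s0['img'],s['img'])[p[1]-12:p[1]+12,p[0]-8:p[0]+8];print(n,d.mean())
```

```text
[[109 108 121 130 101 141 127 126 137 135 141 158 163 166 169]
 [110 111 137 135 134 135 139 121 118 137 137 138 159 169 168]
 [119 131 112 120 121 129 132 132 183 167 136 136 138 147 168]
 [137 137 105  94 115 119 100 153 182 182 202 178 140 136 142]
 [138 138 123 132 137 119  85  85 182 225 227 220 231 190 137]
 [101 114  86 125 138 120  84 188 225 208 192 181 168 182 191]
 [ 84  89  86  85  88  89 142 237 219 174 148 142 132 152 201]
 [ 77  83  88  86  84  88 203 224 198 177 177 176 179 137 145]
 [ 86  78  73 107 120  90 205 224 208 180 178 177 177 163 146]
 [ 85  85  84 126 130 123 208 226 224 176 177 177 176 169 145]]
[[116 115 130 135 108 149 134 133 143 144 148 167 171 174 178]
 [118 120 145 141 143 143 147 128 125 144 145 145 168 177 178]
 [124 136 119 126 132 192 172 138 190 175 144 145 143 155 177]
 [145 147  99 123 245 238 237 229 190 190 208 186 146 142 151]
 [146 145  80 212 212 108 121 237 211 233 234 228 239 198 146]
 [106 120  91 158 128  91  91 219 233 216 199 188 176 189 202]
 [ 88  91  91 131 174 124 167 244 226 212 242 243 184 159 205]
 [ 83  88  93  95 140 173 223 232 223 242 176 175 250 144 100]
 [ 93  80  80 115 127 105 214 233 236 207 186 186 216 184  97]
 [ 95  91  86 134 135 134 216 233 224 223 187 187 165  69 118]]
P 41.036458333333336
Q 10.1328125
R 44.56944444444444
```

The top view shows a ring in the nest at about (242,181), matching the prediction. The upper spacer waits at z≈94 and the reject hasn't moved.

```bash
python3 -c "
from cell import env
print(env.job_done())"
```

```text
the job is handed in; nothing more can be done
None
```

The job is handed in at about 26 s: one long spacer sits in the nest, the other waits in the tube on the shuttle pushed to its home stop, and the short reject is unmoved; the first grasp missed and the second landed on the spacer's rim, and I viewed 12 pictures, over the limit of 10.

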